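# Add a slotted check mass to the carrier of a force-sensor check stand

## Task

Slide the loose steel slotted mass with the orange tab sideways onto the stem of the check stand's weight carrier, on top of the two masses already there, with its slot turned away from their two slots so that the three slots are evenly spread. Let it nest fully home and flat on the mass below and let go of it; feel your way on gently, because the stand's sensor must never take more than about 12 N, and leave everything else where it is.

Things in the scene. Friction and masses are not known exactly. Their poses are not given: they have to be found in the camera images.
- steel_mass: Steel slotted mass with an ORANGE tab, about 0.15 to 0.3 kg, to be loaded; lies flat on the bench. Plate 64 mm across, 12 mm thick; on top a round boss 24 mm across, 4 mm high; beneath a round recess 28 mm across, 4 mm deep, that takes such a boss. The slot opens to the body's +x, the tab is at -x. Origin: centre of the underside, z up.
- steel_mass_mouth (a point): Middle of the steel mass's slot mouth, on the rim at +x, 32 mm from the middle, 6 mm above the underside. The slot is 11 mm wide with a flat end wall 5.5 mm past the mass's middle (at x = -5.5 mm); its mouth widens evenly over the outer 11 to 13 mm to about 24 mm at the rim.
- steel_mass_tab (a point): The point to grip: middle of the orange tab, 44 mm from the mass's middle (at -x), 30 mm above its underside. The upright tab is 12 mm wide along y (close the fingers along y), 20 mm long along x, and reaches from 4 to 44 mm above the underside.
- stand: Check stand, fixed: white and blue base 130 mm square, 30 mm high. Origin: centre of its underside, z up. It carries an upright 8 mm steel stem with two steel masses (84 and 72 mm across, GREY tabs). Their slots point 60 degrees to either side of the stand's +x, their tabs are opposite the slots. The third slot must face the stand's -x, so the new mass slides on from the +x side.
- stand_seat (a point): Nominal place of the stem's axis at the seat, 64 mm above the bench (upper face of the top mass, on which the new mass's underside must rest). The true stem, with both masses, stands up to 15 mm off this point along the stand's x and up to 6 mm along its y: the carrier is clamped firmly on an adjusting slide and its place is not measured.
- stand_head (a point): Nominal underside of the stem's black head, 94 mm above the bench (true place off sideways as the stem's); the head is 20 mm across, too wide for the slot, its top at 102 mm. The top mass's round boss (24 mm across) reaches 68 mm. So the new mass, 16 mm high with its own boss, must pass in level between 68 and 94 mm. Grey tabs reach 64 mm from the stem, 96 mm high.
- brass_mass: Bystander: brass slotted mass with a BLUE tab, of the same shape as the steel one, lying on the bench. Not to be used. Origin: centre of its underside.
- amber_bottle: Bystander: amber bottle, 64 mm across, 150 mm high; origin at the centre of its underside.
- clear_jar: Bystander: clear jar with a white cap, 56 mm across, 75 mm high; origin at the centre of its underside.
- beaker: Bystander: glass beaker, 70 mm across, 95 mm high; origin at the centre of its underside.
- driver: Bystander: screwdriver with a green handle, lying on the bench; origin on its underside.
- marker: Bystander: blue marker, 14 mm thick, about 120 mm long, lying on the bench; origin on its underside.
Mind the look-alikes: they are no part of the job. Leave any pink, red or turquoise look-alike of the steel_mass alone.

How it is judged:
By the outcome, as a careful person would: the job done as asked, in the order asked, and still so for the second after the job is handed in, with the robot touching nothing.
It also fails if it takes over 61 s, if anything falls off the work surface, if the arm or the gripper's body presses on something with over 40 N, if the wrist force passes 120 N, or if a joint passes its speed limit or range.

## Robot

A 7-joint arm with a two-finger parallel gripper is mounted at the origin on the work surface. World frame = base frame: x ahead of the robot, y to its left, z up, the work surface at z = 0. Lengths are in m, angles in rad, forces in N, time in s.
With the tool pointing down it reaches from about 0.4 to 0.85 m from the base axis. Payload 4.5 kg.
Tool frame: the origin (TCP) lies midway between the tips of the shut fingers; the grasp point (between the pads) lies r.grasp_offset behind it (r.grasp_offset is the distance from the TCP to the grasp point, in m); z points along the fingers, y is the direction in which the jaws open and shut (so a half turn about z gives the same grasp; the last joint's range is limited). The gripper opens to 88 mm and grips with 3 to 60 N. Pads are 18 mm wide; open, the fingers measure 123 mm over their backs; the gripper's body (75 mm by 187 mm) begins 45 mm behind the grasp point.
Start: joints at [1.138, 0.689, -0.195, 1.565, 0.157, 0.902, -0.215], TCP at [0.281, -0.558, 0.239] pointing down, gripper open.
Joint ranges: [-3.01, 3.01], [-0.46, 2.08], [-1.47, 1.51], [0.13, 2.56], [-1, 4.14], [0.04, 2.09], [-2.66, 2.66]. Speed limits (rad/s): [2.57, 2.57, 3.14, 3.14, 3.14, 3.14, 3.14].

## Interface

Orientations are given as a 3x3 rotation matrix whose columns are the frame's x, y, z axes.
In Python, from rig import sensors, vision, r, boxes_of, regions_of, landmark_of gives the robot as it stands.
- The arm moves only by the shell command python3 -m inch 'ROWS' [FORCE]. ROWS is JSON, a list of rows, each a list of 3 entries, a list of its own where there are three numbers: the opening, from 0 (shut) to 1 (fully open), then the shift along the tool's x, y, z in cm, then the turn, a rotation vector about the tool's x, y, z in degrees. A call has exactly 10 rows; each row shifts and turns the commanded pose from where the row before left it, along the tool's axes as they then stand; what a row does not reach is not made up. A row lasts 1/12 s, in which the tool goes at most 41.7 mm and 7.16 degrees, less where a joint would pass 70% of its speed; a pose out of reach is approached as far as the arm can. A call with a gripper value outside its range is refused whole. The fingers move at their own pace and stop on an object; FORCE is the grip in N (left out, the last holds). Time passes only in rows, so rows that do not move let the fingers close, or fill a call up. It gives the time, the measured TCP pose, the force and the opening at its end, in the units of the state.
- sensors.get_state(): the state, without advancing time (a new reading comes with each control period).
- vision.camera(name): name is "side" or "top" or "wrist"; returns a dict with "image" (420x560x3 uint8, blue, green, red), "fx", "fy", "cx", "cy" (pixels), "T" (4x4, takes a point from camera to world coordinates). Camera axes: x right, y down, z forward; pixel columns grow to the right and rows downward; lengths in m; the calibration is good to about 2 mm. A picture is of the moment at which its call begins. There is no depth.
- r.sign_off(): hands the job in, once; it reports no verdict.
Trained networks look in the newest picture that a camera, given by its name, has taken for a name from the list of things; names that differ only in an ending like _2 or _b are one class to them, and where a whole thing is asked for, a point or a joint stands for the part that bears it (a point fixed in the world has none). Each returns a list of dicts, best first, with "p" (0 to 1); they miss things now and then, are a little off and sometimes report something else, mostly with a low value. They report only what shows in the picture. A call takes as long as a camera call. They do not tell look-alikes from the thing itself.
- boxes_of(label, camera): "at" ([column, row] in pixels, amid what is visible of it).
- regions_of(label, camera): "region" (420x560 bool, what is visible of it) and "at" ([column, row] in pixels, amid what is visible of it).
- landmark_of(label, camera): "at" ([column, row] in pixels: a listed point, or the origin of a listed thing).
The state is a dict: "clock": time; "qpos": joint angles; "dq": joint speeds; "effort": joint torques, N m; "eef_pos": TCP position; "ee_rot": TCP orientation; "wrist_force": force on the tool from outside, world axes, zero at the start; "moment": the same for the moment, N m; "grip_width": finger opening in m.
Only numpy, scipy, OpenCV 4.12 (cv2) and the standard library are available. Lean on these libraries where they do the work, as an engineer would, in place of code of your own. Each camera call takes 0.05 s, during which the arm holds its last target.

## Working session

There is one attempt and no reset: what is moved stays moved. The work goes in short steps, Python scripts to look and compute and a shell command to move; the robot and the scene stay as the last step left them, time stands still between calls to the robot, and variables do not carry over. Pictures are saved under pics/ and viewed, and the job is handed in when it is done.

```bash
ls; mkdir -p pics; cat > h.py <<'E'
import numpy as np, cv2, json
from rig import sensors, vision, r, boxes_of, regions_of, landmark_of
def ray(c,px):
    d=np.array([(px[0]-c['cx'])/c['fx'],(px[1]-c['cy'])/c['fy'],1.0])
    T=np.array(c['T']); d=T[:3,:3]@d; return T[:3,3],d/np.linalg.norm(d)
def onz(c,px,z):
    o,d=ray(c,px); return o+d*(z-o[2])/d[2]
def tri(rs):
    A=np.zeros((3,3));b=np.zeros(3)
    for o,d in rs:
        P=np.eye(3)-np.outer(d,d);A+=P;b+=P@o
    x=np.linalg.solve(A,b); return x,[float(np.linalg.norm((np.eye(3)-np.outer(d,d))@(x-o))) for o,d in rs]
def proj(c,p):
    T=np.array(c['T']);q=T[:3,:3].T@(np.array(p)-T[:3,3]);return np.array([c['fx']*q[0]/q[2]+c['cx'],c['fy']*q[1]/q[2]+c['cy']])
E
python3 - <<'E'
from h import *
s=sensors.get_state();print({k:np.round(v,3).tolist() for k,v in s.items()},r.grasp_offset)
cs={}
for n in ['side','top','wrist']:
    c=vision.camera(n);cs[n]=c;cv2.imwrite(f'pics/{n}0.png',c['image']);print(n,np.round(c['T'],3).tolist(),c['fx'])
    for l in ['steel_mass','steel_mass_mouth','steel_mass_tab','stand','stand_seat','stand_head','brass_mass']:
        print(n,l,[(np.round(d['at'],1).tolist(),round(d['p'],2)) for d in landmark_of(l,n)][:4])
E
```

```text
pics
{'clock': 0.0, 'qpos': [1.138, 0.69, -0.195, 1.566, 0.157, 0.902, -0.215], 'dq': [-0.002, 0.001, -0.0, -0.001, -0.001, 0.001, 0.0], 'effort': [0.0, -52.757, -1.267, -15.343, -0.053, 0.007, 0.0], 'eef_pos': [0.281, -0.558, 0.238], 'ee_rot': [[0.893, 0.45, -0.001], [0.45, -0.893, 0.002], [-0.0, -0.002, -1.0]], 'wrist_force': [-0.17, 0.306, -0.886], 'moment': [-0.078, 0.029, 0.035], 'grip_width': 0.088} 0.0187
side [[0.998, -0.039, 0.048, 0.465], [-0.061, -0.781, 0.622, -0.785], [0.013, -0.624, -0.781, 1.055], [0.0, 0.0, 0.0, 1.0]] 397.27658700878266
side steel_mass [([265.4, 167.4], 0.8), ([249.4, 141.0], 0.75), ([228.6, 160.3], 0.69), ([276.9, 191.4], 0.53)]
side steel_mass_mouth [([232.2, 150.0], 0.76), ([276.7, 197.5], 0.6), ([272.8, 161.1], 0.54), ([267.5, 162.6], 0.53)]
side steel_mass_tab [([223.4, 160.4], 0.78), ([279.9, 176.6], 0.76), ([240.4, 139.0], 0.74), ([258.8, 164.3], 0.65)]
side stand [([271.0, 227.2], 0.82), ([340.8, 206.0], 0.63)]
side stand_seat [([270.8, 217.2], 0.85)]
side stand_head [([271.0, 209.5], 0.62)]
side brass_mass [([274.8, 297.5], 0.76)]
top [[-0.01
[... 189 characters left out ...]
), ([147.4, 237.5], 0.57), ([237.7, 206.4], 0.51)]
top steel_mass_mouth [([182.2, 205.1], 0.87), ([167.4, 255.9], 0.84), ([239.5, 210.5], 0.64)]
top steel_mass_tab [([220.6, 199.5], 0.65), ([152.9, 246.0], 0.65), ([195.7, 225.6], 0.59), ([187.7, 263.8], 0.52)]
top stand [([287.9, 212.0], 0.88)]
top stand_seat [([286.1, 209.2], 0.9)]
top stand_head [([285.9, 211.4], 0.66)]
top brass_mass [([361.9, 209.5], 0.81)]
wrist [[0.451, -0.849, -0.277, 0.352], [-0.893, -0.428, -0.14, -0.522], [-0.0, 0.311, -0.95, 0.385], [0.0, 0.0, 0.0, 1.0]] 308.0789311796035
wrist steel_mass []
wrist steel_mass_mouth []
wrist steel_mass_tab []
wrist stand []
wrist stand_seat []
wrist stand_head []
wrist brass_mass []
```

View pics/side0.png

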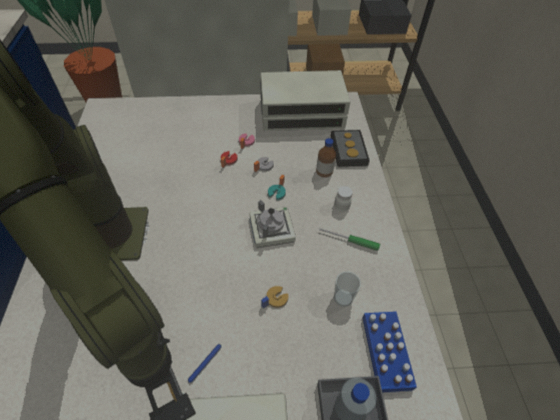

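View pics/top0.png

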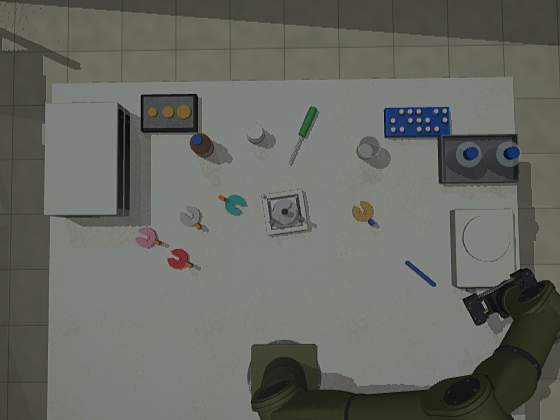

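```bash
python3 - <<'E'
import cv2
a=cv2.imread('pics/side0.png')[110:260,180:360];cv2.imwrite('pics/side0z.png',cv2.resize(a,None,fx=4,fy=4,interpolation=2))
a=cv2.imread('pics/top0.png')[160:290,130:330];cv2.imwrite('pics/top0z.png',cv2.resize(a,None,fx=4,fy=4,interpolation=2))
E
```

```text
(no output)
```

View pics/side0z.png

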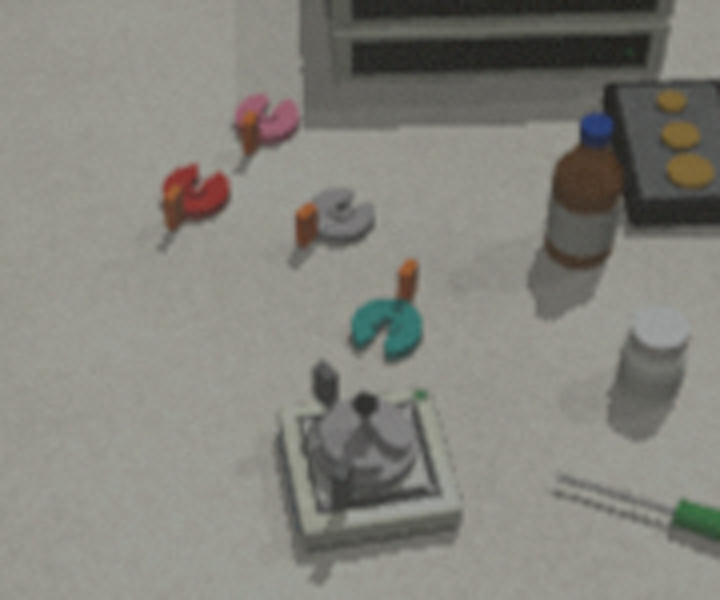

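View pics/top0z.png

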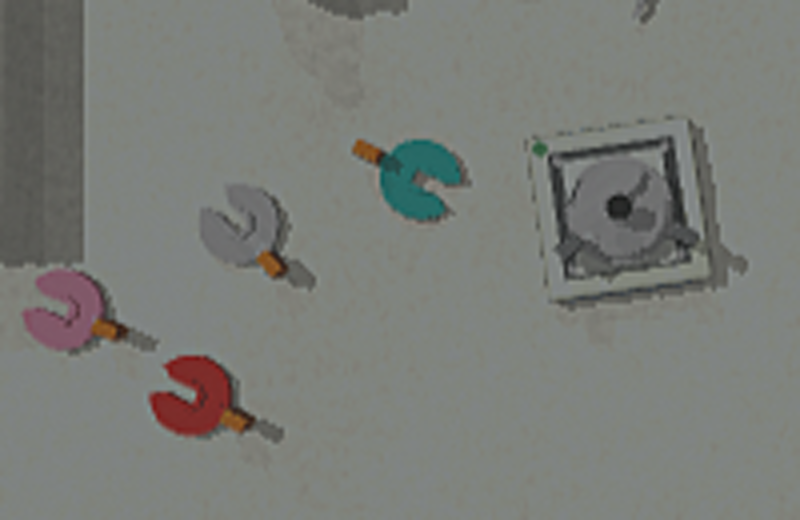

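The grey-plated mass with the orange tab is at top (190,216) and side (265,167). The pink, red and turquoise ones are look-alikes. The stand is at top (286,211), with its tabs pointing toward the robot. I'll triangulate these next.

```bash
python3 - <<'E'
from h import *
t=vision.camera('top');s=vision.camera('side')
for n,a,b in [('mass',(189.8,216.1),(265.4,167.4)),('tab',(195.7,225.6),(258.8,164.3)),('mouth',(182.2,205.1),(272.8,161.1)),('stand',(287.9,212.),(271,227.2)),('seat',(286.1,209.2),(270.8,217.2)),('head',(285.9,211.4),(271,209.5))]:
    x,e=tri([ray(t,a),ray(s,b)]);print(n,x.round(4),np.round(e,4), onz(t,a,0.0).round(3))
# stand top outer corners in zoom top: 
for q in [(527,138),(690,118),(712,288),(553,308)]:
    print(onz(t,(130+q[0]/4,160+q[1]/4),0.03).round(4))
E
```

```text
mass [ 0.5092  0.303  -0.0226] [0.0031 0.0031] [0.505 0.299 0.   ]
tab [0.4804 0.2765 0.0208] [0.0064 0.0064] [0.474 0.28  0.   ]
mouth [ 0.5417  0.3258 -0.0125] [0.0002 0.0002] [0.541 0.323 0.   ]
stand [ 0.5148 -0.0157  0.0212] [0.0008 0.0008] [ 0.515 -0.016  0.   ]
seat [ 0.5178 -0.0102  0.067 ] [0.0027 0.0027] [ 0.524 -0.01   0.   ]
head [ 0.5137 -0.0096  0.1044] [0.0018 0.0018] [ 0.517 -0.009  0.   ]
[0.5697 0.0661 0.03  ]
[ 0.5841 -0.0624  0.03  ]
[ 0.4502 -0.078   0.03  ]
[0.4357 0.0468 0.03  ]
```

```bash
python3 -m inch '[[1,[2.3,-1.9,-0.3],[0,0,0]],[1,[2.3,-1.9,-0.3],[0,0,0]],[1,[2.3,-1.9,-0.3],[0,0,0]],[1,[2.3,-1.9,-0.3],[0,0,0]],[1,[2.3,-1.9,-0.3],[0,0,0]],[1,[2.3,-1.9,-0.3],[0,0,0]],[1,[2.3,-1.9,-0.3],[0,0,0]],[1,[2.3,-1.9,-0.3],[0,0,0]],[1,[2.3,-1.9,-0.3],[0,0,0]],[1,[2.3,-1.9,-0.3],[0,0,0]]]'; python3 -m inch '[[1,[2.3,-1.9,-0.3],[0,0,0]],[1,[2.3,-1.9,-0.3],[0,0,0]],[1,[2.3,-1.9,-0.3],[0,0,0]],[1,[2.3,-1.9,-0.3],[0,0,0]],[1,[2.3,-1.9,-0.3],[0,0,0]],[1,[2.3,-1.9,-0.3],[0,0,0]],[1,[2.3,-1.9,-0.3],[0,0,0]],[1,[2.3,-1.9,0],[0,0,0]],[1,[0,0,0],[0,0,0]],[1,[0,0,0],[0,0,0]]]'
cat >> h.py <<'E'
def look(tag,labels,cams=('wrist',)):
    s=sensors.get_state();R=np.array(s['ee_rot'])
    print('clk',round(s['clock'],2),'tcp',np.round(s['eef_pos'],4),'yaw',round(np.degrees(np.arctan2(R[1,0],R[0,0])),2),'zt',R[:,2].round(3),'F',np.round(s['wrist_force'],2),'w',round(s['grip_width'],4),'q',np.round(s['qpos'],2))
    for n in cams:
        c=vision.camera(n);cv2.imwrite(f'pics/{n}_{tag}.png',c['image'])
        np.savez(f'pics/{n}_{tag}.npz',**{k:np.array(v) for k,v in c.items()})
        for l in labels: print(n,l,[(np.round(d['at'],1).tolist(),round(d['p'],2)) for d in landmark_of(l,n)][:4])
def ld(f):
    z=np.load(f'pics/{f}.npz');return {k:z[k] if z[k].ndim else float(z[k]) for k in z.files}
E
python3 -c "
from h import *
look('a',['stand','stand_seat','stand_head'])"
```

```text
clock: 2.13
eef_pos: [0.4017, -0.2837, 0.2691]
ee_rot: [[0.893, 0.45, 0.0], [0.45, -0.893, -0.0], [0.0, 0.001, -1.0]]
wrist_force: [0.6, -0.9, 0.6]
grip_width: 0.0886
clock: 2.97
eef_pos: [0.4977, -0.0645, 0.2898]
ee_rot: [[0.891, 0.454, 0.001], [0.454, -0.891, 0.001], [0.001, -0.0, -1.0]]
wrist_force: [0.2, -0.6, 0.1]
grip_width: 0.0884
clk 2.97 tcp [ 0.4977 -0.0645  0.2898] yaw 26.99 zt [ 0.001  0.001 -1.   ] F [ 0.19 -0.65  0.14] w 0.0884 q [ 0.17  0.46 -0.2   1.86  0.12  0.83 -1.19]
wrist stand [([248.6, 140.4], 0.74)]
wrist stand_seat [([244.1, 140.7], 0.64)]
wrist stand_head [([241.7, 140.4], 0.6)]
```

View pics/wrist_a.png

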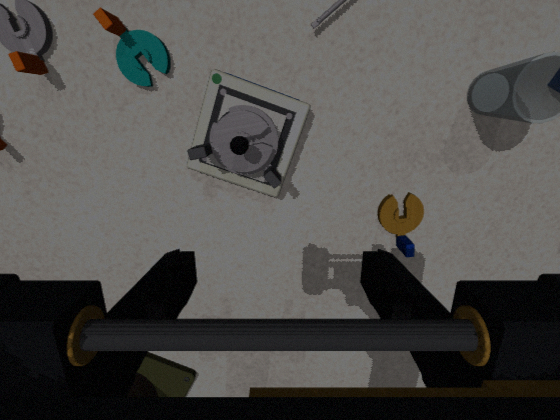

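The stand fills the view centre, with its black head at about (240,145). The carrier sits off-centre toward the robot, and the turquoise mass is at (142,57). I'll take a second view on the way to the mass.

```bash
python3 -m inch '[[1,[0.5,-2,0],[0,0,0]],[1,[0.5,-2,0],[0,0,0]],[1,[0.5,-2,0],[0,0,0]],[1,[0.5,-2,0],[0,0,0]],[1,[0.5,-2,0],[0,0,0]],[1,[0.5,-2,0],[0,0,0]],[1,[0,0,0],[0,0,0]],[1,[0,0,0],[0,0,0]],[1,[0,0,0],[0,0,0]],[1,[0,0,0],[0,0,0]]]'
python3 -c "
from h import *
look('b',['stand','stand_seat','stand_head','steel_mass','steel_mass_tab','steel_mass_mouth'])"
```

```text
clock: 4.0
eef_pos: [0.4701, 0.0523, 0.2897]
ee_rot: [[0.894, 0.447, 0.0], [0.447, -0.894, -0.001], [-0.0, 0.001, -1.0]]
wrist_force: [-0.3, 0.3, 0.1]
grip_width: 0.0885
clk 4.0 tcp [0.4701 0.0523 0.2897] yaw 26.57 zt [ 0.    -0.001 -1.   ] F [-0.32  0.34  0.06] w 0.0885 q [-0.07  0.42 -0.2   1.94  0.12  0.79 -1.45]
wrist stand [([331.2, 154.8], 0.82)]
wrist stand_seat [([339.9, 163.4], 0.63), ([125.6, 87.7], 0.62)]
wrist stand_head [([343.6, 166.8], 0.75)]
wrist steel_mass [([234.8, 81.7], 0.77), ([61.7, 140.6], 0.71), ([124.2, 55.1], 0.7)]
wrist steel_mass_tab [([9.1, 77.9], 0.76), ([74.3, 165.4], 0.74), ([208.0, 47.4], 0.7), ([124.6, 89.7], 0.65)]
wrist steel_mass_mouth [([250.0, 104.6], 0.88), ([109.2, 26.9], 0.7), ([45.5, 119.0], 0.7)]
```

View pics/wrist_b.png

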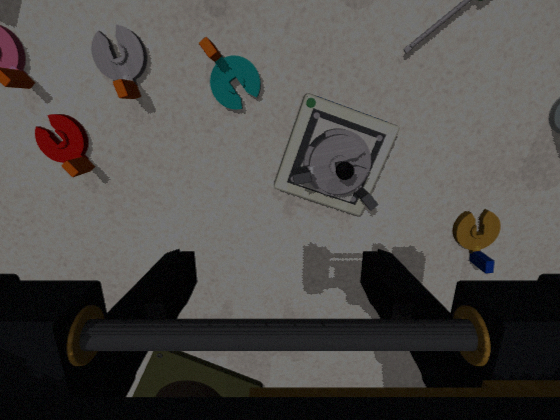

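Head at (344,170), steel mass at about (122,55) with its tab at (125,89). I'll triangulate the head and base corners from views a and b.

```bash
cat > m.py <<'E'
from h import *
def blob(img,xy,thr=35,rad=16):
    g=cv2.cvtColor(img,cv2.COLOR_BGR2GRAY);m=(g<thr).astype(np.uint8)
    n,l,st,ce=cv2.connectedComponentsWithStats(m)
    best=min(range(1,n),key=lambda i:np.hypot(*(ce[i]-xy))+ (100 if st[i][4]<60 else 0)); return ce[best],st[best][4]
A=ld('wrist_a');B=ld('wrist_b')
pa,na=blob(A['image'],(240,145));pb,nb=blob(B['image'],(344,170));print(pa,na,pb,nb)
x,e=tri([ray(A,pa),ray(B,pb)]);print('head',x.round(4),np.round(e,4), onz(A,pa,.1).round(4),onz(B,pb,.1).round(4))
for nm,c,box in (('a',A,(180,60,320,205)),('b',B,(265,85,410,225))):
    z=c['image'][box[1]:box[3],box[0]:box[2]];cv2.imwrite(f'pics/z_{nm}.png',cv2.resize(z,None,fx=4,fy=4,interpolation=2))
E
python3 m.py
```

```text
[239.12587413 144.93006993] 286 [344.30797101 170.07608696] 276
head [ 0.514  -0.008   0.0964] [0. 0.] [ 0.5145 -0.0083  0.1   ] [ 0.5143 -0.007   0.1   ]
```

View pics/z_a.png

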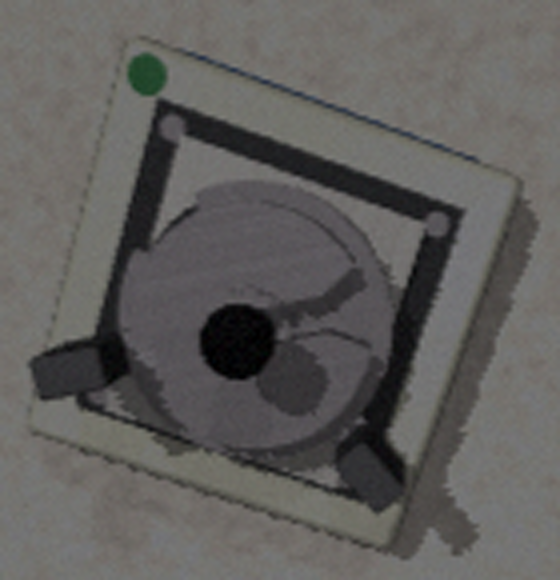

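View pics/z_b.png

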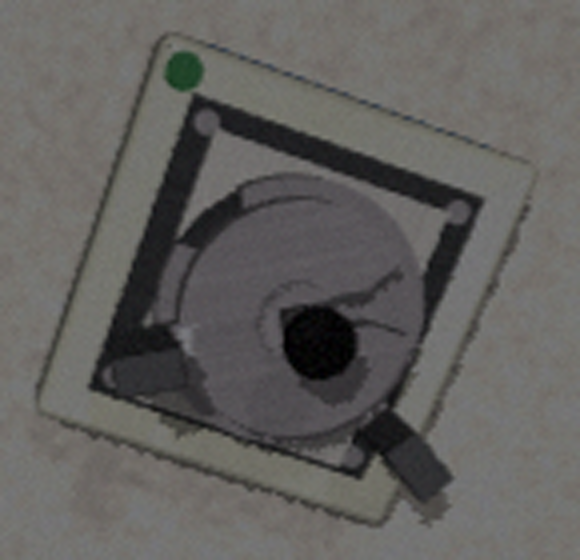

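```bash
cat > m2.py <<'E'
from h import *
A=ld('wrist_a');B=ld('wrist_b')
for c,o,qs in ((A,(180,60),[(130,38),(520,180),(400,548),(33,428)]),(B,(265,85),[(165,36),(537,168),(375,522),(38,402)])):
    P=[onz(c,(o[0]+q[0]/4,o[1]+q[1]/4),.03)[:2] for q in qs]
    d=lambda a,b:np.degrees(np.arctan2(*(b-a)[::-1]))
    print(np.round(P,4).tolist(),'c',np.mean(P,0).round(4),'yaw',d(P[3],P[0]).round(1),d(P[2],P[1]).round(1),(d(P[1],P[0])-90).round(1),(d(P[2],P[3])-90).round(1))
B=B
# steel mass
from scipy.optimize import least_squares
tabB=(124.6,89.7);mB=(124.2,55.1);mo=(109.2,26.9)
for q,z in ((tabB,.044),(tabB,.03),(mB,0.0),(mB,.012),(mo,.006)): print(q,z,onz(B,q,z).round(4))
E
python3 m2.py
```

```text
[[0.5705, 0.0624], [0.5884, -0.0624], [0.4648, -0.0836], [0.4463, 0.0441]] c [ 0.5175 -0.0099] yaw 8.4 9.7 8.2 8.3
[[0.57, 0.0636], [0.5883, -0.0614], [0.4622, -0.0775], [0.4481, 0.047]] c [ 0.5172 -0.0071] yaw 7.8 7.3 8.3 6.5
(124.6, 89.7) 0.044 [0.4765 0.2599 0.044 ]
(124.6, 89.7) 0.03 [0.4742 0.266  0.03  ]
(124.2, 55.1) 0.0 [0.5089 0.2925 0.    ]
(124.2, 55.1) 0.012 [0.5098 0.2868 0.012 ]
(109.2, 26.9) 0.006 [0.5314 0.3159 0.006 ]
```

```bash
python3 -m inch '[[1,[1.4,-2.6,1],[0,0,0]],[1,[1.4,-2.6,1],[0,0,0]],[1,[1.4,-2.6,1.5],[0,0,0]],[1,[1.4,-2.6,1.5],[0,0,0]],[1,[1.4,-2.6,1.5],[0,0,0]],[1,[1.4,-2.6,1.5],[0,0,0]],[1,[1.4,-2.6,1],[0,0,0]],[1,[0,0,0],[0,0,-6.5]],[1,[0,0,0],[0,0,-6.5]],[1,[0,0,0],[0,0,0]]]'
python3 -c "
from h import *
look('c',['steel_mass','steel_mass_tab','steel_mass_mouth'])"
```

```text
clock: 5.18
eef_pos: [0.4752, 0.2615, 0.1992]
ee_rot: [[0.766, 0.643, -0.001], [0.643, -0.766, -0.0], [-0.001, -0.001, -1.0]]
wrist_force: [-0.4, 0.8, 1.1]
grip_width: 0.0882
clk 5.18 tcp [0.4752 0.2615 0.1992] yaw 39.99 zt [-0.001 -0.    -1.   ] F [-0.39  0.75  1.13] w 0.0882 q [-0.45  0.64 -0.23  1.86  0.22  0.67 -1.68]
wrist steel_mass [([274.1, 135.6], 0.82), ([387.0, 195.8], 0.77), ([171.5, 205.4], 0.69), ([134.3, 103.5], 0.67)]
wrist steel_mass_tab [([147.2, 140.4], 0.92), ([275.8, 184.2], 0.84), ([185.1, 250.1], 0.84), ([386.3, 167.5], 0.58)]
wrist steel_mass_mouth [([157.3, 184.4], 0.81), ([399.7, 224.5], 0.71), ([110.3, 68.8], 0.69), ([273.7, 107.5], 0.62)]
```

View pics/wrist_c.png

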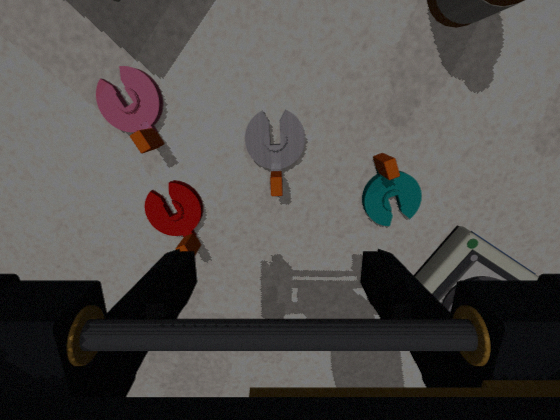

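```bash
cat > m3.py <<'E'
from h import *
B=ld('wrist_b');C=ld('wrist_c')
def orange(c,xy,r=25):
    h=cv2.cvtColor(c['image'],cv2.COLOR_BGR2HSV);m=((h[...,0]>3)&(h[...,0]<20)&(h[...,1]>150)&(h[...,2]>60)).astype(np.uint8)
    n,l,st,ce=cv2.connectedComponentsWithStats(m);i=min(range(1,n),key=lambda i:np.hypot(*(ce[i]-xy))+(99 if st[i][4]<20 else 0));return ce[i],st[i]
pb,sb=orange(B,(124.6,89));pc,sc=orange(C,(275.8,184));print(pb,sb,pc,sc)
x,e=tri([ray(B,pb),ray(C,pc)]);print('tab',x.round(4),np.round(e,4))
z=C['image'][90:215,215:340];cv2.imwrite('pics/z_c.png',cv2.resize(z,None,fx=5,fy=5,interpolation=2))
for l,p,h in (('m',(274.1,135.6),0),('mo',(273.7,107.5),.006),('tab30',(275.8,184.2),.03)): print(l,onz(C,p,h).round(4))
print(onz(C,(271,187),.044),onz(C,(282,187),.044))
E
python3 m3.py
```

```text
[119.76704545  87.98295455] [113  79  15  19 176] [275.91696751 183.11552347] [270 171  13  25 277]
tab [0.4762 0.2675 0.0396] [0.0012 0.0012]
m [0.5096 0.2973 0.    ]
mo [0.5319 0.3163 0.006 ]
tab30 [0.4747 0.2654 0.03  ]
[0.47205308 0.26931367 0.044     ] [0.47918447 0.26082653 0.044     ]
```

View pics/z_c.png

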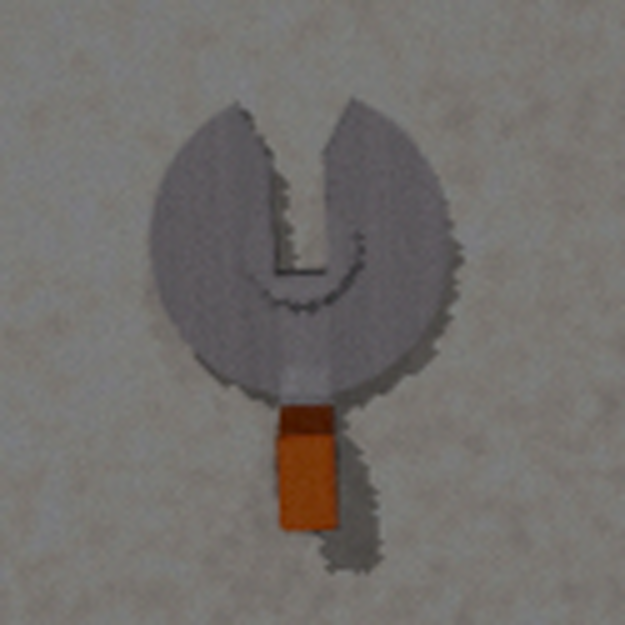

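```bash
cat > m4.py <<'E'
from h import *
C=ld('wrist_c')
f=lambda q,z:onz(C,(215+q[0]/5,90+q[1]/5),z)[:2]
T=f((308,482),.044);pts=[f((301,270),.016),f((296,101),.012),f((301.5,245),.012)]
for p in pts: d=p-T;print(p.round(4),np.linalg.norm(d).round(4),np.degrees(np.arctan2(d[1],d[0])).round(2))
s=sensors.get_state();R=np.array(s['ee_rot']);t=np.array(s['eef_pos'])
d=R.T@(np.r_[T,.030-.0187]-t);print('T',T.round(4),'tool delta cm',(d*100).round(2))
d=pts[1]-pts[0];print(np.degrees(np.arctan2(d[1],d[0])))
E
python3 m4.py
```

```text
[0.5049 0.2916] 0.0389 42.35
[0.5303 0.3142] 0.0729 42.03
[0.5087 0.2946] 0.0437 41.99
T [0.4762 0.2654] tool delta cm [ 0.35 -0.37 18.85]
41.66250156556103
```

```bash
python3 -m inch '[[0.5,[0.35,-0.37,0],[0,0,-2]],[0.5,[0,0,1.8],[0,0,0]],[0.5,[0,0,2],[0,0,0]],[0.5,[0,0,2],[0,0,0]],[0.5,[0,0,2],[0,0,0]],[0.5,[0,0,2],[0,0,0]],[0.5,[0,0,2],[0,0,0]],[0.5,[0,0,2],[0,0,0]],[0.5,[0,0,1],[0,0,0]],[0.5,[0,0,0],[0,0,0]]]' 30
python3 -c "
from h import *
look('d',[])"
```

```text
clock: 6.22
eef_pos: [0.4748, 0.2655, 0.0499]
ee_rot: [[0.746, 0.666, -0.003], [0.666, -0.746, -0.002], [-0.003, -0.0, -1.0]]
wrist_force: [-0.4, -0.5, -0.1]
grip_width: 0.0441
clk 6.22 tcp [0.4748 0.2655 0.0499] yaw 41.77 zt [-0.003 -0.002 -1.   ] F [-0.38 -0.46 -0.11] w 0.0441 q [-0.52  0.88 -0.13  1.94  0.31  0.34 -1.73]
```

View pics/wrist_d.png

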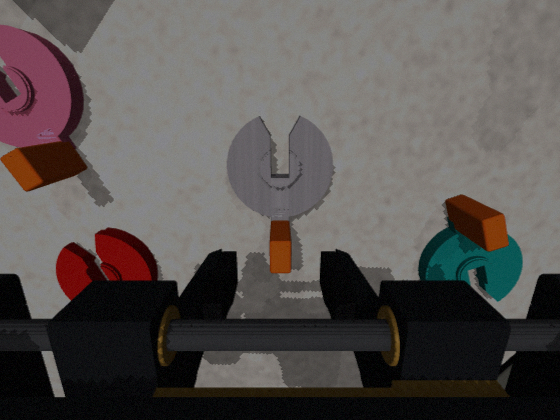

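The tab at (280,250) sits midway between the fingers (237 and 320), and the look-alikes are clear. Descending to close.

```bash
python3 -m inch '[[0.5,[0.1,0,1],[0,0,0]],[0.5,[0,0,1],[0,0,0]],[0.5,[0,0,1],[0,0,0]],[0.5,[0,0,0.8],[0,0,0]],[0.5,[0,0,0],[0,0,0]],[0.5,[0,0,0],[0,0,0]],[0,[0,0,0],[0,0,0]],[0,[0,0,0],[0,0,0]],[0,[0,0,0],[0,0,0]],[0,[0,0,0],[0,0,0]]]' 40
python3 -m inch '[[0,[0,0,0],[0,0,0]],[0,[0,0,0],[0,0,0]],[0,[0,0,0],[0,0,0]],[0,[0,0,-0.5],[0,0,0]],[0,[0,0,-1],[0,0,0]],[0,[0,0,-1.5],[0,0,0]],[0,[0,0,-1.5],[0,0,0]],[0,[0,0,-1.5],[0,0,0]],[0,[0,0,0],[0,0,0]],[0,[0,0,0],[0,0,0]]]' 40
python3 -c "
from h import *
look('e',['steel_mass_mouth'])"
```

```text
clock: 7.1
eef_pos: [0.4768, 0.2667, 0.0141]
ee_rot: [[0.746, 0.666, 0.001], [0.666, -0.746, 0.0], [0.001, 0.0, -1.0]]
wrist_force: [-0.8, 0.4, -0.4]
grip_width: 0.0193
clock: 7.93
eef_pos: [0.477, 0.2668, 0.0745]
ee_rot: [[0.746, 0.666, 0.001], [0.666, -0.746, 0.001], [0.002, 0.0, -1.0]]
wrist_force: [-0.4, -0.8, -2.4]
grip_width: 0.0119
clk 7.93 tcp [0.477  0.2668 0.0745] yaw 41.74 zt [ 0.001  0.001 -1.   ] F [-0.39 -0.79 -2.4 ] w 0.0119 q [-0.5   0.84 -0.15  1.93  0.3   0.39 -1.73]
wrist steel_mass_mouth [([106.0, 224.3], 0.72), ([18.0, 45.6], 0.72), ([458.2, 292.0], 0.62)]
```

View pics/wrist_e.png

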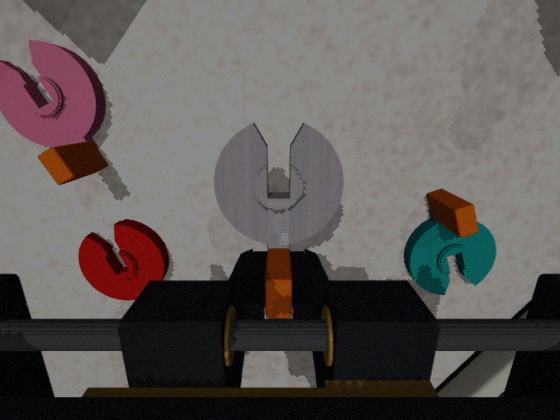

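The mass is held with the tab between the fingers at (279,280) and the opening at 12 mm. Next I lift it, carry it across and turn it.

```bash
python3 -m inch '[[0,[0,0,-1.5],[0,0,0]],[0,[0,0,-2.5],[0,0,0]],[0,[0,0,-2.5],[0,0,0]],[0,[0,0,-2.5],[0,0,0]],[0,[0,0,-2.5],[0,0,0]],[0,[-0.3,1.4,-1],[0,0,0]],[0,[-0.7,3,0],[0,0,0]],[0,[-0.7,3,0],[0,0,0]],[0,[-0.7,3,0],[0,0,0]],[0,[-0.7,3,0],[0,0,0]]]' 55
python3 -m inch '[[0,[-0.7,3,0],[0,0,0]],[0,[-0.7,3,0],[0,0,0]],[0,[-0.7,3,0],[0,0,0]],[0,[-0.7,3,0],[0,0,0]],[0,[-0.7,3,0],[0,0,-2]],[0,[-0.5,2,0],[0,0,-4]],[0,[0,0,0],[0,0,-6]],[0,[0,0,0],[0,0,-6]],[0,[0,0,0],[0,0,-6]],[0,[0,0,0],[0,0,-6]]]'
python3 -m inch '[[0,[0,0,0],[0,0,-6]],[0,[0,0,0],[0,0,-6]],[0,[0,0,0],[0,0,-6]],[0,[0,0,0],[0,0,-6]],[0,[0,0,0],[0,0,-6]],[0,[0,0,0],[0,0,-6]],[0,[0,0,0],[0,0,-6]],[0,[0,0,0],[0,0,-6]],[0,[0,0,0],[0,0,-6]],[0,[0,0,0],[0,0,-6]]]'
python3 -m inch '[[0,[0,0,0],[0,0,-6]],[0,[0,0,0],[0,0,-6]],[0,[0,0,0],[0,0,-6]],[0,[0,0,0],[0,0,-6]],[0,[0,0,0],[0,0,-6]],[0,[0,0,0],[0,0,-6]],[0,[0,0,0],[0,0,-6]],[0,[0,0,0],[0,0,-6]],[0,[0,0,0],[0,0,-6]],[0,[0,0,0],[0,0,0]]]'
python3 -c "
from h import *
look('f',['steel_mass_mouth','stand_head','stand_seat'],('wrist','side'))"
```

```text
clock: 8.87
eef_pos: [0.5424, 0.1444, 0.1976]
ee_rot: [[0.746, 0.666, -0.002], [0.666, -0.746, -0.001], [-0.002, -0.001, -1.0]]
wrist_force: [0.8, 0.3, -1.7]
grip_width: 0.0116
clock: 9.7
eef_pos: [0.6257, -0.0075, 0.197]
ee_rot: [[0.308, 0.951, -0.003], [0.951, -0.308, -0.0], [-0.001, -0.003, -1.0]]
wrist_force: [-0.8, 0.5, -3.2]
grip_width: 0.0117
clock: 10.53
eef_pos: [0.6258, -0.0075, 0.1971]
ee_rot: [[-0.67, 0.743, -0.003], [0.743, 0.67, -0.0], [0.001, -0.002, -1.0]]
wrist_force: [-0.0, -0.2, -2.6]
grip_width: 0.0118
clock: 11.37
eef_pos: [0.6259, -0.0076, 0.1969]
ee_rot: [[-0.995, -0.102, -0.003], [-0.102, 0.995, 0.0], [0.003, 0.0, -1.0]]
wrist_force: [-0.2, 0.2, -2.4]
grip_width: 0.0115
clk 11.37 tcp [ 0.6259 -0.0076  0.1969] yaw -174.12 zt [-0.003  0.    -1.   ] F [-0.2   0.19 -2.37] w 0.0115 q [ 0.42  0.9  -0.95  1.58  0.8   1.09  0.93]
wrist steel_mass_mouth [([410.9, 106.6], 0.73)]
wrist stand_head [([293.2, 70.2], 0.58)]
wrist stand_seat [([292.4, 75.6], 0.56)]
side steel_mass_mouth [([272.7, 199.2], 0.8), ([248.6, 132.5], 0.64), ([284.0, 192.3], 0.56), ([234.1, 151.1], 0.54)]
side stand_head [([272.1, 208.7], 0.57), ([298.8, 193.8], 0.54)]
side stand_seat [([268.7, 216.7], 0.73)]
```

View pics/wrist_f.png

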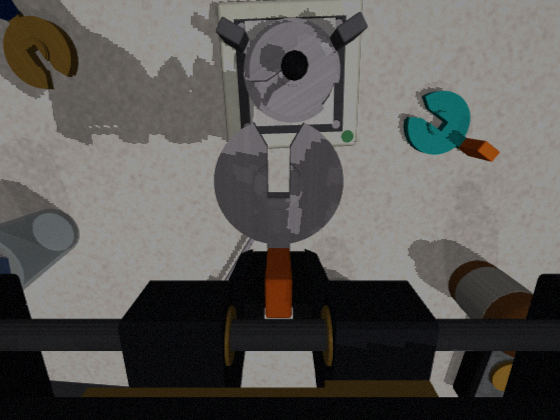

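The mass is held squarely, with its mouth at (280,125). The stem head is at (294,65), and the stand's near edge is at row ~143. Next I measure the stand yaw, the stem and the mass pose in this view.

```bash
cat > m5.py <<'E'
from h import *
from m import blob
F=ld('wrist_f');A=ld('wrist_a');B=ld('wrist_b')
s=sensors.get_state();R=np.array(s['ee_rot']);t=np.array(s['eef_pos'])
pf,n=blob(F['image'],(294,65));print(pf,n)
a,b=blob(A['image'],(240,145))[0],blob(B['image'],(344,170))[0]
x,e=tri([ray(A,a),ray(B,b),ray(F,pf)]);print('head',x.round(4),np.round(e,4),[onz(c,p,.1).round(4) for c,p in((A,a),(B,b),(F,pf))])
z=F['image'][0:160,200:380];cv2.imwrite('pics/z_f.png',cv2.resize(z,None,fx=4,fy=4,interpolation=2))
z=F['image'][110:250,200:360];cv2.imwrite('pics/z_f2.png',cv2.resize(z,None,fx=4,fy=4,interpolation=2))
E
python3 m5.py
```

```text
[239.12587413 144.93006993] 286 [344.30797101 170.07608696] 276
head [ 0.514  -0.008   0.0964] [0. 0.] [ 0.5145 -0.0083  0.1   ] [ 0.5143 -0.007   0.1   ]
[293.91922456  64.95638126] 619
head [ 0.5139 -0.0079  0.0967] [0.0002 0.0002 0.0003] [array([ 0.5145, -0.0083,  0.1   ]), array([ 0.5143, -0.007 ,  0.1   ]), array([ 0.514 , -0.0079,  0.1   ])]
```

View pics/z_f.png

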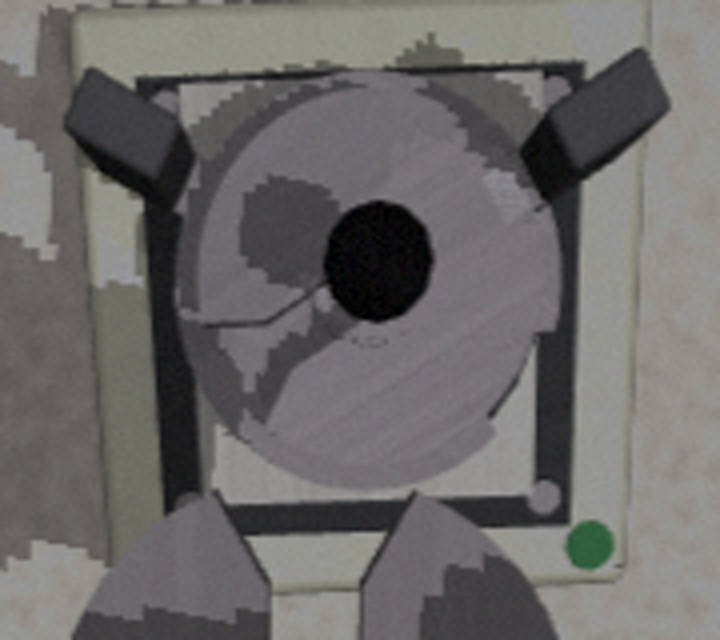

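View pics/z_f2.png

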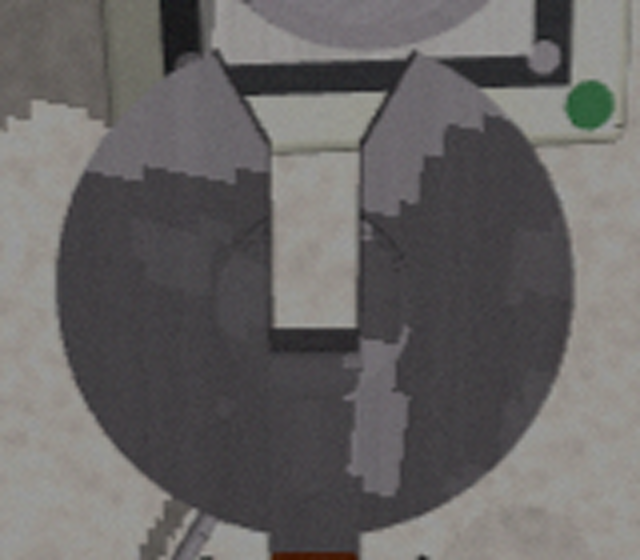

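```bash
cat > m6.py <<'E'
from h import *
from scipy.optimize import least_squares
F=ld('wrist_f');s=sensors.get_state();R=np.array(s['ee_rot']);t=np.array(s['eef_pos'])
P=[onz(F,(200+q[0]/4,q[1]/4),.03)[:2] for q in [(622,580),(112,592),(76,14),(648,2)]]
d=lambda a,b:np.degrees(np.arctan2(*(b-a)[::-1]))
print(np.round(P,4).tolist(),'c',np.mean(P,0).round(4),'yaw',d(P[3],P[0]).round(1),d(P[2],P[1]).round(1),(d(P[1],P[0])-90).round(1),(d(P[2],P[3])-90).round(1))
obs=[((29.66,12,12),(215,52)),((29.66,-12,12),(414,52)),((-5.5,5.5,16),(270,351)),((-5.5,-5.5,16),(358,351)),((-5.5,5.5,4),(271,328)),((-5.5,-5.5,4),(358,328)),((-32,5.9,12),(268,533)),((-32,-5.9,12),(357,533))]
def res(v):
    # tool-frame: mass centre underside at (x,y,z) mm, yaw, pitch
    x,y,z,ya,pi=v
    c,sn=np.cos(ya),np.sin(ya);Rz=np.array([[c,-sn,0],[sn,c,0],[0,0,1]]);c,sn=np.cos(pi),np.sin(pi);Ry=np.array([[c,0,sn],[0,1,0],[-sn,0,c]])
    M=np.diag([1,-1,-1.])@Rz@Ry
    return np.concatenate([proj(F,t+R@((np.array([x,y,z])+M@np.array(p)))/1e3)-np.array([200+q[0]/4,110+q[1]/4]) for p,q in obs]) if 0 else np.concatenate([proj(F,t+R@((np.array([x,y,z])+M@np.array(p))/1e3))-np.array([200+q[0]/4,110+q[1]/4]) for p,q in obs])
o=least_squares(res,[44,0,12,0,0]);print(o.x[:3].round(2),np.degrees(o.x[3:]).round(2),o.fun.round(2))
o2=least_squares(lambda v:res(np.r_[v,0]),[44,0,12,0]);print(o2.x[:3].round(2),np.degrees(o2.x[3:]).round(2),np.abs(o2.fun).max().round(2))
E
python3 m6.py
```

```text
[[0.5717, 0.0646], [0.5878, -0.0625], [0.4628, -0.0771], [0.4475, 0.0478]] c [ 0.5175 -0.0068] yaw 7.7 6.7 7.3 7.0
[45.67 -0.66 17.64] [0.03 0.88] [-0.44  0.3   0.57  0.46 -0.18 -0.36  0.1  -0.3   0.32 -0.5  -0.71 -0.44
  0.18  0.37  0.14  0.42]
[45.89 -0.66 17.24] [0.04] 0.72
```

```bash
python3 -m inch '[[0,[0,0,0],[0,0,-1.6]],[0,[0.35,1.5,0],[0,0,0]],[0,[0,0,1.5],[0,0,0]],[0,[0,0,1.5],[0,0,0]],[0,[0,0,2],[0,0,0]],[0,[0,0,2],[0,0,0]],[0,[0,0,2],[0,0,0]],[0,[0,0,1.5],[0,0,0]],[0,[0,0,0.5],[0,0,0]],[0,[0,0,0],[0,0,0]]]' 55
python3 -c "
from h import *
look('g',[],('wrist','side'))
z=cv2.imread('pics/side_g.png')[150:270,210:360];cv2.imwrite('pics/z_gs.png',cv2.resize(z,None,fx=5,fy=5,interpolation=2))
z=cv2.imread('pics/wrist_g.png')[0:260,180:380];cv2.imwrite('pics/z_g.png',cv2.resize(z,None,fx=2.3,fy=2.3,interpolation=2))
"
```

```text
clock: 12.6
eef_pos: [0.6201, 0.0065, 0.0865]
ee_rot: [[-0.992, -0.128, -0.003], [-0.128, 0.992, -0.001], [0.003, -0.0, -1.0]]
wrist_force: [-0.9, -0.2, -2.8]
grip_width: 0.0115
clk 12.6 tcp [0.6201 0.0065 0.0865] yaw -172.65 zt [-0.003 -0.001 -1.   ] F [-0.94 -0.24 -2.78] w 0.0115 q [ 0.36  1.02 -0.86  1.67  0.95  0.92  0.81]
```

View pics/z_g.png

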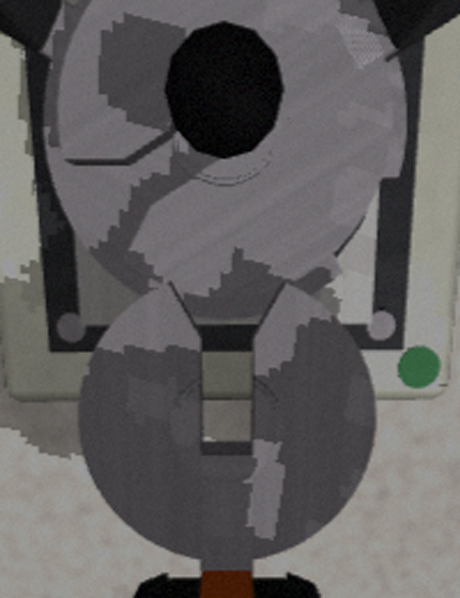

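View pics/z_gs.png

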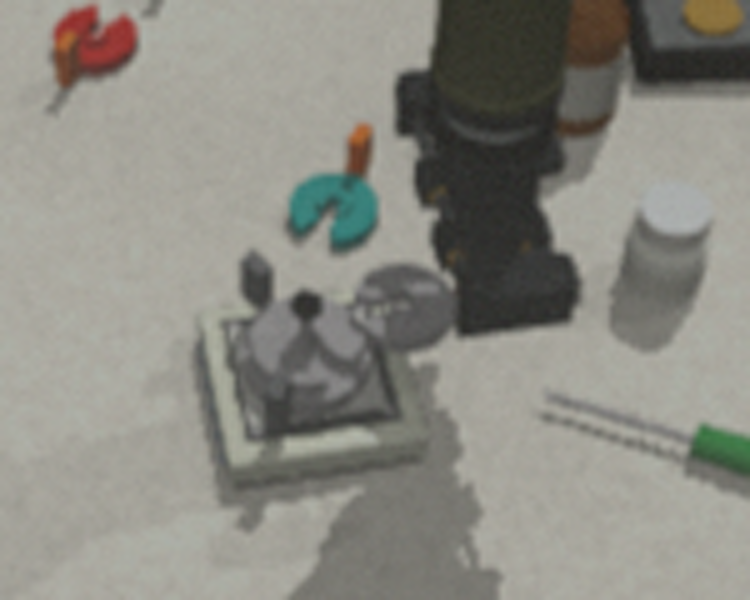

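The slot centre (zoom column ~228) lines up with the head (~224), within about 1 mm, and the mass looks level. Advancing in stages.

```bash
python3 -m inch '[[0,[0.3,0,0],[0,0,0]],[0,[0.3,0,0],[0,0,0]],[0,[0.3,0,0],[0,0,0]],[0,[0.3,0,0],[0,0,0]],[0,[0.2,0,0],[0,0,0]],[0,[0.2,0,0],[0,0,0]],[0,[0.2,0,0],[0,0,0]],[0,[0,0,0],[0,0,0]],[0,[0,0,0],[0,0,0]],[0,[0,0,0],[0,0,0]]]' 55
python3 -m inch '[[0,[0.1,0,0],[0,0,0]],[0,[0.1,0,0],[0,0,0]],[0,[0.1,0,0],[0,0,0]],[0,[0.1,0,0],[0,0,0]],[0,[0.1,0,0],[0,0,0]],[0,[0.1,0,0],[0,0,0]],[0,[0.1,0,0],[0,0,0]],[0,[0.1,0,0],[0,0,0]],[0,[0,0,0],[0,0,0]],[0,[0,0,0],[0,0,0]]]' 
python3 -c "
from h import *
look('h',[],('wrist','side'))
z=cv2.imread('pics/side_h.png')[150:270,210:360];cv2.imwrite('pics/z_hs.png',cv2.resize(z,None,fx=5,fy=5,interpolation=2))
z=cv2.imread('pics/wrist_h.png')[0:260,180:380];cv2.imwrite('pics/z_h.png',cv2.resize(z,None,fx=2.3,fy=2.3,interpolation=2))
"
```

```text
clock: 13.53
eef_pos: [0.6035, 0.005, 0.0887]
ee_rot: [[-0.992, -0.128, 0.0], [-0.128, 0.992, 0.0], [-0.0, -0.0, -1.0]]
wrist_force: [0.8, -0.6, -2.7]
grip_width: 0.0117
clock: 14.37
eef_pos: [0.5954, 0.0039, 0.0887]
ee_rot: [[-0.992, -0.128, 0.0], [-0.128, 0.992, -0.0], [-0.0, -0.0, -1.0]]
wrist_force: [0.5, 0.2, -2.3]
grip_width: 0.0115
clk 14.37 tcp [0.5954 0.0039 0.0887] yaw -172.65 zt [ 0. -0. -1.] F [ 0.5   0.24 -2.33] w 0.0115 q [ 0.37  1.   -0.85  1.75  0.97  0.88  0.76]
```

View pics/z_h.png

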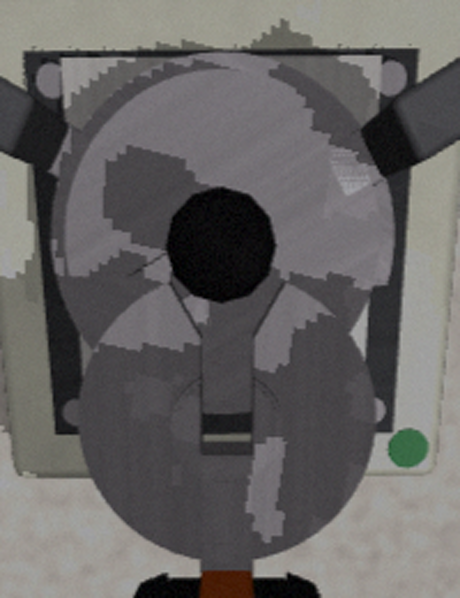

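View pics/z_hs.png

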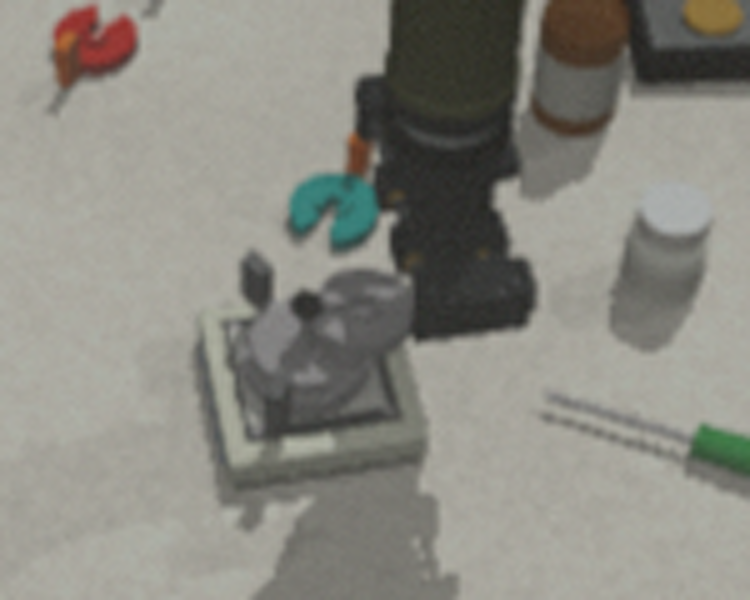

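```bash
cat > m7.py <<'E'
from h import *
from m import blob
s=sensors.get_state();R=np.array(s['ee_rot']);t=np.array(s['eef_pos'])
for n in 'gh':
    H=ld('wrist_'+n);p,_=blob(H['image'],(276,100) if n=='h' else (277,39));print(n,p,onz(H,p,.101).round(4))
    if n=='h': print('head in tool mm',(R.T@(onz(H,p,.101)-t)*1e3).round(2), 'slot', (R.T@(onz(H,(279.1,180),.092)-t)*1e3).round(2))
z=H['image'][100:230,200:360];cv2.imwrite('pics/z_h2.png',cv2.resize(z,None,fx=5,fy=4,interpolation=2))
E
python3 m7.py | tail -3
```

```text
g [276.7507612   38.66420183] [ 0.5142 -0.0079  0.101 ]
h [275.46064302 106.16297118] [ 0.5139 -0.0079  0.101 ]
head in tool mm [ 82.5   -1.31 -12.27] slot [49.25  0.27 -3.27]
```

View pics/z_h2.png

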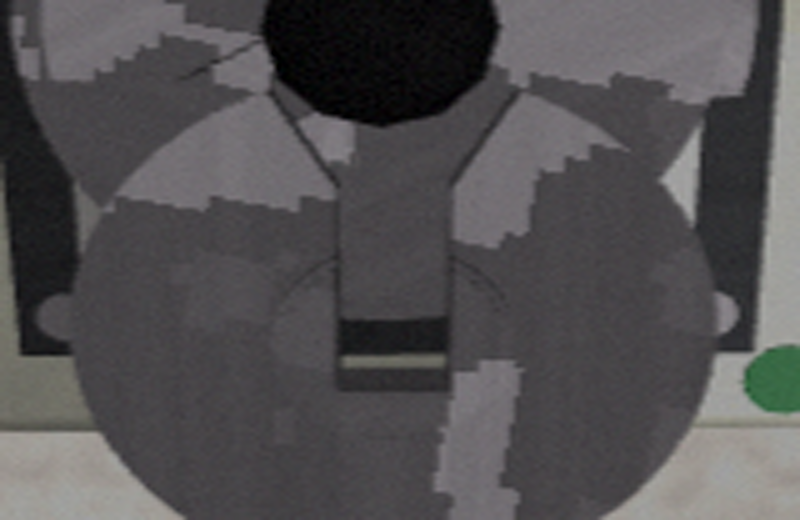

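The head is about 1.4 mm to the left (tool −y) of the slot's centreline. I'll correct that, lower 1.5 mm, and creep on.

```bash
python3 -m inch '[[0,[0,-0.07,0.08],[0,0,0]],[0,[0,-0.07,0.07],[0,0,0]],[0,[0,0,0],[0,0,0]],[0,[0.15,0,0],[0,0,0]],[0,[0.15,0,0],[0,0,0]],[0,[0.15,0,0],[0,0,0]],[0,[0.15,0,0],[0,0,0]],[0,[0.1,0,0],[0,0,0]],[0,[0,0,0],[0,0,0]],[0,[0,0,0],[0,0,0]]]' 55
python3 -m inch '[[0,[0.1,0,0],[0,0,0]],[0,[0.1,0,0],[0,0,0]],[0,[0.1,0,0],[0,0,0]],[0,[0.1,0,0],[0,0,0]],[0,[0.1,0,0],[0,0,0]],[0,[0.1,0,0],[0,0,0]],[0,[0,0,0],[0,0,0]],[0,[0,0,0],[0,0,0]],[0,[0,0,0],[0,0,0]],[0,[0,0,0],[0,0,0]]]' 
python3 -c "
from h import *
look('i',[],('wrist',))
"
```

```text
clock: 15.3
eef_pos: [0.5887, 0.0017, 0.0873]
ee_rot: [[-0.992, -0.128, 0.0], [-0.128, 0.992, -0.0], [-0.0, -0.0, -1.0]]
wrist_force: [-0.8, -0.6, -2.5]
grip_width: 0.0118
clock: 16.13
eef_pos: [0.5828, 0.001, 0.0872]
ee_rot: [[-0.992, -0.128, 0.0], [-0.128, 0.992, 0.0], [-0.0, -0.0, -1.0]]
wrist_force: [0.2, 0.7, -2.4]
grip_width: 0.0116
clk 16.13 tcp [0.5828 0.001  0.0872] yaw -172.65 zt [ 0.  0. -1.] F [ 0.16  0.69 -2.43] w 0.0116 q [ 0.38  0.99 -0.85  1.79  0.98  0.85  0.74]
```

View pics/wrist_i.png

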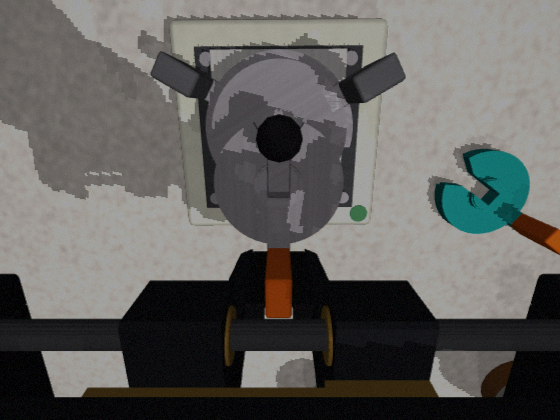

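The head (279,138) and the slot (279,180) are now on one line. Continuing in.

```bash
python3 -m inch '[[0,[0.1,0,0],[0,0,0]],[0,[0.1,0,0],[0,0,0]],[0,[0.1,0,0],[0,0,0]],[0,[0.1,0,0],[0,0,0]],[0,[0.1,0,0],[0,0,0]],[0,[0.1,0,0],[0,0,0]],[0,[0.1,0,0],[0,0,0]],[0,[0,0,0],[0,0,0]],[0,[0,0,0],[0,0,0]],[0,[0,0,0],[0,0,0]]]'
python3 -m inch '[[0,[0.1,0,0],[0,0,0]],[0,[0.1,0,0],[0,0,0]],[0,[0.1,0,0],[0,0,0]],[0,[0.1,0,0],[0,0,0]],[0,[0.1,0,0],[0,0,0]],[0,[0.1,0,0],[0,0,0]],[0,[0.1,0,0],[0,0,0]],[0,[0.1,0,0],[0,0,0]],[0,[0,0,0],[0,0,0]],[0,[0,0,0],[0,0,0]]]' 
python3 -c "
from h import *
look('j',[],('wrist','side'))
z=cv2.imread('pics/side_j.png')[150:270,210:360];cv2.imwrite('pics/z_js.png',cv2.resize(z,None,fx=5,fy=5,interpolation=2))
z=cv2.imread('pics/wrist_j.png')[60:260,180:380];cv2.imwrite('pics/z_j.png',cv2.resize(z,None,fx=3,fy=3,interpolation=2))
"
```

```text
clock: 17.02
eef_pos: [0.5759, 0.0, 0.0872]
ee_rot: [[-0.992, -0.128, 0.0], [-0.128, 0.992, -0.0], [-0.0, -0.0, -1.0]]
wrist_force: [0.5, -0.5, -2.0]
grip_width: 0.0117
clock: 17.85
eef_pos: [0.5678, -0.001, 0.0872]
ee_rot: [[-0.992, -0.128, 0.0], [-0.128, 0.992, -0.0], [-0.0, -0.0, -1.0]]
wrist_force: [0.3, -0.0, -1.4]
grip_width: 0.0116
clk 17.85 tcp [ 0.5678 -0.001   0.0872] yaw -172.65 zt [ 0. -0. -1.] F [ 0.26 -0.04 -1.37] w 0.0116 q [ 0.38  0.97 -0.84  1.84  1.    0.83  0.71]
```

View pics/z_j.png

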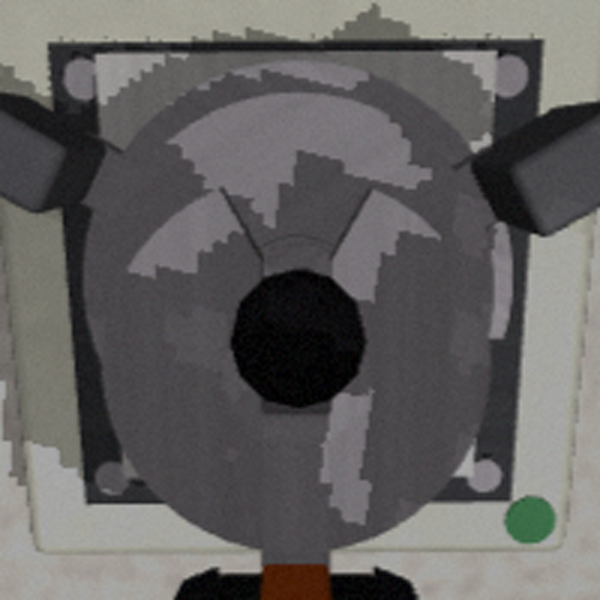

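View pics/z_js.png

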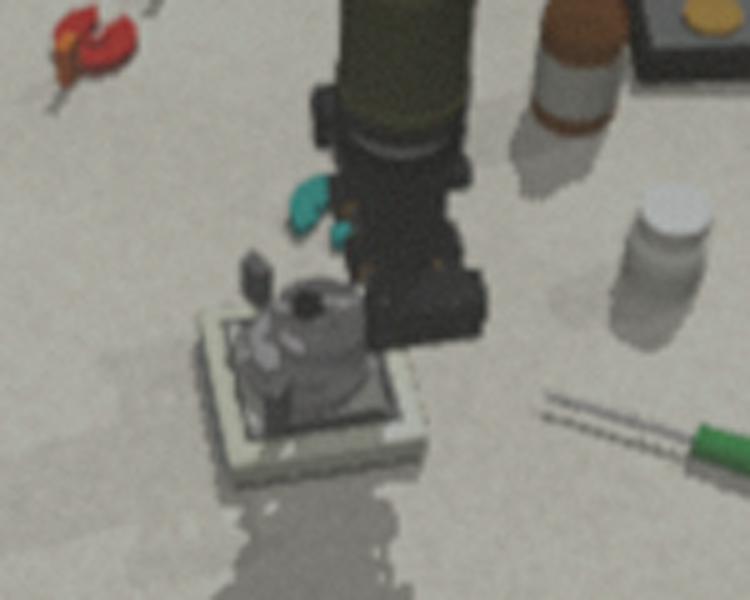

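```bash
python3 -m inch '[[0,[0.1,0,0],[0,0,0]],[0,[0.1,0,0],[0,0,0]],[0,[0.1,0,0],[0,0,0]],[0,[0.1,0,0],[0,0,0]],[0,[0.1,0,0],[0,0,0]],[0,[0.1,0,0],[0,0,0]],[0,[0.1,0,0],[0,0,0]],[0,[0,0,0],[0,0,0]],[0,[0,0,0],[0,0,0]],[0,[0,0,0],[0,0,0]]]'
python3 -m inch '[[0,[0.1,0,0],[0,0,0]],[0,[0,0,0],[0,0,0]],[0,[0,0,0],[0,0,0]],[0,[0,0,0],[0,0,0]],[0,[0,0,0],[0,0,0]],[0,[0,0,0],[0,0,0]],[0,[0,0,0],[0,0,0]],[0,[0,0,0],[0,0,0]],[0,[0,0,0],[0,0,0]],[0,[0,0,0],[0,0,0]]]' 
python3 -c "
from h import *
look('k',[],('wrist',))
z=cv2.imread('pics/wrist_k.png')[60:260,180:380];cv2.imwrite('pics/z_k.png',cv2.resize(z,None,fx=3,fy=3,interpolation=2))
"
```

```text
clock: 18.78
eef_pos: [0.561, -0.0019, 0.0872]
ee_rot: [[-0.992, -0.128, 0.0], [-0.128, 0.992, -0.0], [-0.0, -0.0, -1.0]]
wrist_force: [-1.1, 0.1, -3.5]
grip_width: 0.0115
clock: 19.62
eef_pos: [0.5599, -0.002, 0.0872]
ee_rot: [[-0.992, -0.128, 0.0], [-0.128, 0.992, -0.0], [-0.0, -0.0, -1.0]]
wrist_force: [-0.6, -0.4, -1.6]
grip_width: 0.0116
clk 19.62 tcp [ 0.5599 -0.002   0.0872] yaw -172.65 zt [ 0. -0. -1.] F [-0.6  -0.36 -1.64] w 0.0116 q [ 0.39  0.97 -0.84  1.86  1.01  0.81  0.69]
```

View pics/z_k.png

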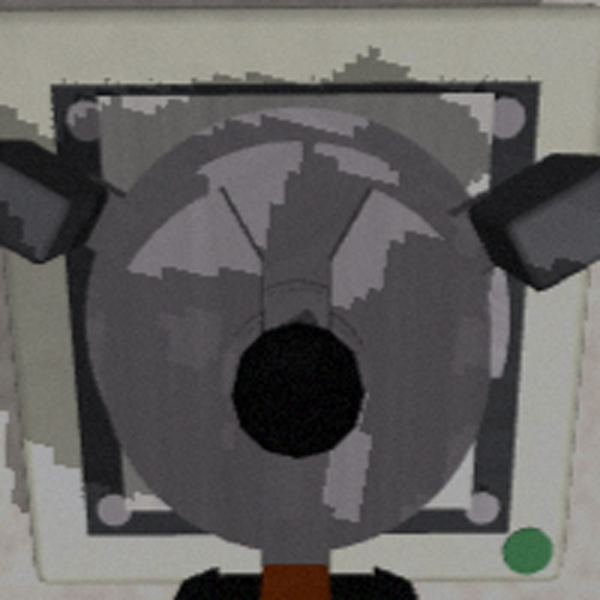

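```bash
python3 -m inch '[[0,[0.05,0,0],[0,0,0]],[0,[0,0,0],[0,0,0]],[0,[0.05,0,0],[0,0,0]],[0,[0,0,0],[0,0,0]],[0,[0.03,0,0],[0,0,0]],[0,[0,0,0],[0,0,0]],[0,[0.03,0,0],[0,0,0]],[0,[0,0,0],[0,0,0]],[0,[0,0,0],[0,0,0]],[0,[0,0,0],[0,0,0]]]'
python3 -m inch '[[0,[0.02,0,0],[0,0,0]],[0,[0,0,0],[0,0,0]],[0,[0.02,0,0],[0,0,0]],[0,[0,0,0],[0,0,0]],[0,[0.02,0,0],[0,0,0]],[0,[0,0,0],[0,0,0]],[0,[0,0,0],[0,0,0]],[0,[0,0,0],[0,0,0]],[0,[0,0,0],[0,0,0]],[0,[0,0,0],[0,0,0]]]'
```

```text
clock: 20.5
eef_pos: [0.5584, -0.0022, 0.0872]
ee_rot: [[-0.992, -0.128, 0.0], [-0.128, 0.992, -0.0], [-0.0, -0.0, -1.0]]
wrist_force: [-0.2, 0.2, -1.9]
grip_width: 0.0118
clock: 21.33
eef_pos: [0.5578, -0.0023, 0.0872]
ee_rot: [[-0.992, -0.128, 0.0], [-0.128, 0.992, -0.0], [-0.0, -0.0, -1.0]]
wrist_force: [0.9, -0.6, -2.7]
grip_width: 0.0113
```

```bash
python3 -m inch '[[0,[0.02,0,0],[0,0,0]],[0,[0,0,0],[0,0,0]],[0,[0.02,0,0],[0,0,0]],[0,[0,0,0],[0,0,0]],[0,[0.02,0,0],[0,0,0]],[0,[0,0,0],[0,0,0]],[0,[0,0,0],[0,0,0]],[0,[0,0,0],[0,0,0]],[0,[0,0,0],[0,0,0]],[0,[0,0,0],[0,0,0]]]'
python3 -c "
from h import *
print(sensors.get_state()['wrist_force'])"
```

```text
clock: 22.17
eef_pos: [0.5576, -0.0023, 0.0874]
ee_rot: [[-0.992, -0.128, 0.001], [-0.128, 0.992, 0.0], [-0.001, 0.0, -1.0]]
wrist_force: [2.7, -0.3, -2.4]
grip_width: 0.0112
[ 2.71088983 -0.25888325 -2.41497027]
```

The slot's end wall touched the stem at 2.7 N with the TCP at x ≈ 0.5577, as predicted. I'll back off 1.7 mm to centre it and lower gently.

```bash
python3 -m inch '[[0,[-0.1,0,0],[0,0,0]],[0,[-0.08,0,0],[0,0,0]],[0,[0,0,0],[0,0,0]],[0,[0,0,0.1],[0,0,0]],[0,[0,0,0.1],[0,0,0]],[0,[0,0,0.1],[0,0,0]],[0,[0,0,0.1],[0,0,0]],[0,[0,0,0],[0,0,0]],[0,[0,0,0],[0,0,0]],[0,[0,0,0],[0,0,0]]]'
python3 -m inch '[[0,[0,0,0.05],[0,0,0]],[0,[0,0,0],[0,0,0]],[0,[0,0,0.05],[0,0,0]],[0,[0,0,0],[0,0,0]],[0,[0,0,0.03],[0,0,0]],[0,[0,0,0],[0,0,0]],[0,[0,0,0.03],[0,0,0]],[0,[0,0,0],[0,0,0]],[0,[0,0,0],[0,0,0]],[0,[0,0,0],[0,0,0]]]'
python3 -c "
from h import *
look('l',[],('wrist','side'))"
```

```text
clock: 23.0
eef_pos: [0.5589, -0.0021, 0.0832]
ee_rot: [[-0.992, -0.128, 0.0], [-0.128, 0.992, -0.0], [-0.0, -0.0, -1.0]]
wrist_force: [-0.6, 0.0, -2.6]
grip_width: 0.0113
clock: 23.83
eef_pos: [0.5589, -0.0021, 0.0816]
ee_rot: [[-0.992, -0.128, 0.0], [-0.128, 0.992, -0.0], [-0.0, -0.0, -1.0]]
wrist_force: [-0.2, 0.4, -1.5]
grip_width: 0.0117
clk 23.83 tcp [ 0.5589 -0.0021  0.0816] yaw -172.65 zt [ 0. -0. -1.] F [-0.17  0.43 -1.45] w 0.0117 q [ 0.38  0.97 -0.83  1.87  1.02  0.8   0.68]
```

```bash
python3 -m inch '[[0,[0,0,0.03],[0,0,0]],[0,[0,0,0],[0,0,0]],[0,[0,0,0.03],[0,0,0]],[0,[0,0,0],[0,0,0]],[0,[0,0,0.03],[0,0,0]],[0,[0,0,0],[0,0,0]],[0,[0,0,0],[0,0,0]],[0,[0,0,0],[0,0,0]],[0,[0,0,0],[0,0,0]],[0,[0,0,0],[0,0,0]]]'

```

```text
clock: 24.77
eef_pos: [0.5589, -0.0021, 0.0807]
ee_rot: [[-0.992, -0.128, 0.0], [-0.128, 0.992, -0.0], [-0.0, -0.0, -1.0]]
wrist_force: [-0.3, -0.6, -1.9]
grip_width: 0.0115
```

```bash
python3 -m inch '[[0,[0,0,0.03],[0,0,0]],[0,[0,0,0],[0,0,0]],[0,[0,0,0.03],[0,0,0]],[0,[0,0,0],[0,0,0]],[0,[0,0,0.03],[0,0,0]],[0,[0,0,0],[0,0,0]],[0,[0,0,0],[0,0,0]],[0,[0,0,0],[0,0,0]],[0,[0,0,0],[0,0,0]],[0,[0,0,0],[0,0,0]]]'

```

```text
clock: 25.6
eef_pos: [0.5589, -0.0021, 0.0798]
ee_rot: [[-0.992, -0.128, 0.0], [-0.128, 0.992, -0.0], [-0.0, -0.0, -1.0]]
wrist_force: [-0.5, -0.2, -2.3]
grip_width: 0.0117
```

```bash
python3 -m inch '[[0,[0,0,0.03],[0,0,0]],[0,[0,0,0],[0,0,0]],[0,[0,0,0.03],[0,0,0]],[0,[0,0,0],[0,0,0]],[0,[0,0,0.03],[0,0,0]],[0,[0,0,0],[0,0,0]],[0,[0,0,0.02],[0,0,0]],[0,[0,0,0],[0,0,0]],[0,[0,0,0],[0,0,0]],[0,[0,0,0],[0,0,0]]]'

```

```text
clock: 26.43
eef_pos: [0.5589, -0.0021, 0.0787]
ee_rot: [[-0.992, -0.128, 0.0], [-0.128, 0.992, -0.0], [-0.0, -0.0, -1.0]]
wrist_force: [-0.3, 0.6, -1.9]
grip_width: 0.012
```

```bash
python3 -m inch '[[0,[0,0,0.03],[0,0,0]],[0,[0,0,0],[0,0,0]],[0,[0,0,0.02],[0,0,0]],[0,[0,0,0],[0,0,0]],[0,[0,0,0.02],[0,0,0]],[0,[0,0,0],[0,0,0]],[0,[0,0,0],[0,0,0]],[0,[0,0,0],[0,0,0]],[0,[0,0,0],[0,0,0]],[0,[0,0,0],[0,0,0]]]'

```

```text
clock: 27.27
eef_pos: [0.559, -0.0021, 0.078]
ee_rot: [[-0.992, -0.128, 0.0], [-0.128, 0.992, -0.0], [-0.0, -0.0, -1.0]]
wrist_force: [0.5, -0.0, -1.3]
grip_width: 0.011
```

```bash
python3 -m inch '[[0,[0,0,0.02],[0,0,0]],[0,[0,0,0],[0,0,0]],[0,[0,0,0.02],[0,0,0]],[0,[0,0,0],[0,0,0]],[0,[0,0,0],[0,0,0]],[0,[0,0,0],[0,0,0]],[0,[0,0,0],[0,0,0]],[0,[0,0,0],[0,0,0]],[0,[0,0,0],[0,0,0]],[0,[0,0,0],[0,0,0]]]'

```

```text
clock: 28.1
eef_pos: [0.5591, -0.0021, 0.0778]
ee_rot: [[-0.992, -0.128, 0.0], [-0.128, 0.992, -0.0], [-0.0, -0.0, -1.0]]
wrist_force: [-0.8, -0.5, 4.3]
grip_width: 0.0117
```

```bash
python3 -c "
from h import *
look('n',[],('wrist','side'))
z=cv2.imread('pics/wrist_n.png')[60:260,180:380];cv2.imwrite('pics/z_n.png',cv2.resize(z,None,fx=3,fy=3,interpolation=2))
z=cv2.imread('pics/side_n.png')[180:250,240:310];cv2.imwrite('pics/z_ns.png',cv2.resize(z,None,fx=8,fy=8,interpolation=2))"
```

```text
clk 28.1 tcp [ 0.5591 -0.0021  0.0778] yaw -172.65 zt [ 0. -0. -1.] F [-0.85 -0.53  4.27] w 0.0117 q [ 0.38  0.98 -0.83  1.87  1.03  0.8   0.67]
```

View pics/z_n.png

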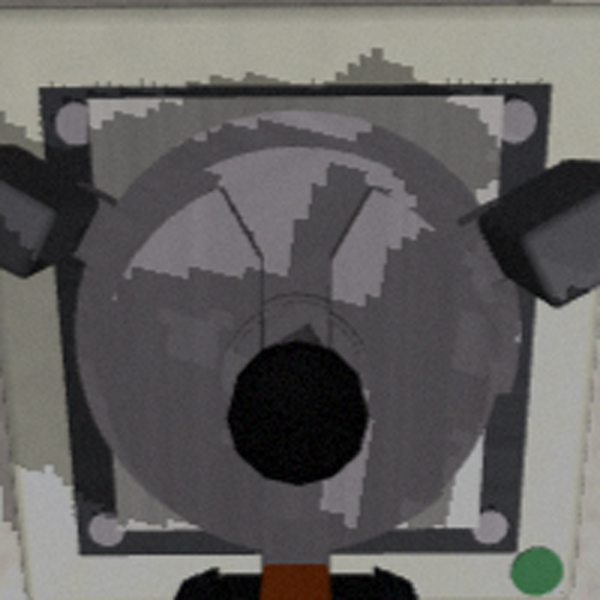

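View pics/z_ns.png

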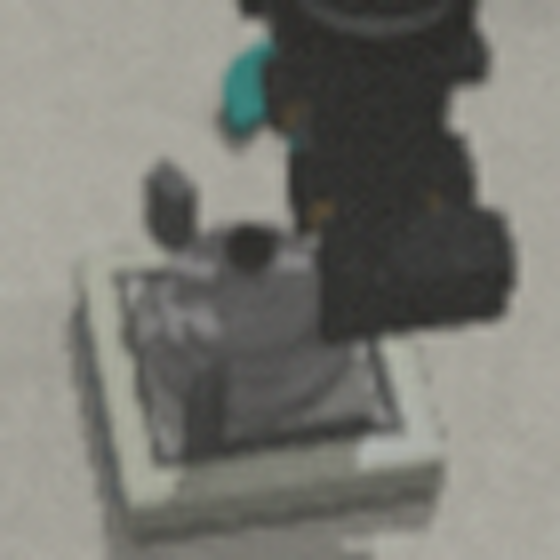

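The seat was reached at TCP z 0.0778, with the push at about 6 N including the weight. That matches the expected 0.0775–0.0785 and is well below the boss level of about 0.082. I'll ease off the push and open.

```bash
python3 -m inch '[[0,[0,0,-0.02],[0,0,0]],[0,[0,0,-0.02],[0,0,0]],[0,[0,0,0],[0,0,0]],[0,[0,0,0],[0,0,0]],[0.2,[0,0,0],[0,0,0]],[0.25,[0,0,0],[0,0,0]],[0.3,[0,0,0],[0,0,0]],[0.35,[0,0,0],[0,0,0]],[0.4,[0,0,0],[0,0,0]],[0.4,[0,0,0],[0,0,0]]]' 10
python3 -c "
from h import *
look('o',[],('wrist','side'))
z=cv2.imread('pics/wrist_o.png')[60:330,180:380];cv2.imwrite('pics/z_o.png',cv2.resize(z,None,fx=2.2,fy=2.2,interpolation=2))"
```

```text
clock: 29.03
eef_pos: [0.5589, -0.0021, 0.078]
ee_rot: [[-0.992, -0.128, -0.0], [-0.128, 0.992, -0.0], [0.0, -0.0, -1.0]]
wrist_force: [0.5, -0.4, -0.3]
grip_width: 0.0349
clk 29.03 tcp [ 0.5589 -0.0021  0.078 ] yaw -172.65 zt [-0. -0. -1.] F [ 0.53 -0.44 -0.25] w 0.0349 q [ 0.38  0.98 -0.83  1.87  1.03  0.8   0.68]
```

View pics/z_o.png

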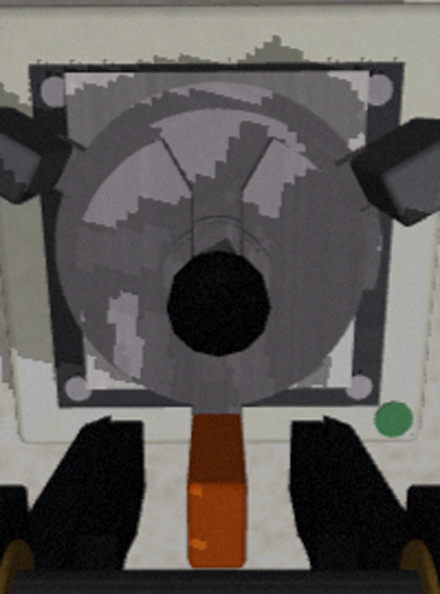

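The fingers are clear of the tab on both sides, and the mass sits still on the stack. Retreating straight up.

```bash
python3 -m inch '[[0.4,[0,0,-0.3],[0,0,0]],[0.4,[0,0,-0.7],[0,0,0]],[0.4,[0,0,-1],[0,0,0]],[0.4,[0,0,-1.5],[0,0,0]],[0.4,[0,0,-2],[0,0,0]],[0.4,[0,0,-2],[0,0,0]],[0.4,[0,0,-2],[0,0,0]],[0.4,[0,0,-2],[0,0,0]],[0.4,[0,0,-2],[0,0,0]],[0.4,[0,0,0],[0,0,0]]]'
python3 -m inch '[[0.4,[-1,0,-1],[0,0,0]],[0.4,[-2,0,-1],[0,0,0]],[0.4,[-2,0,-1],[0,0,0]],[0.4,[-2,0,0],[0,0,0]],[0.4,[-2,0,0],[0,0,0]],[0.4,[-1,0,0],[0,0,0]],[0.4,[0,0,0],[0,0,0]],[0.4,[0,0,0],[0,0,0]],[0.4,[0,0,0],[0,0,0]],[0.4,[0,0,0],[0,0,0]]]'
python3 -c "
from h import *
look('p',['steel_mass','steel_mass_tab','steel_mass_mouth','stand_head'],('wrist','side','top'))
z=cv2.imread('pics/side_p.png')[180:250,240:320];cv2.imwrite('pics/z_ps.png',cv2.resize(z,None,fx=8,fy=8,interpolation=2))
c=ld('wrist_p')
"
```

```text
clock: 29.97
eef_pos: [0.5609, -0.0008, 0.2177]
ee_rot: [[-0.992, -0.128, 0.007], [-0.128, 0.992, 0.002], [-0.007, 0.001, -1.0]]
wrist_force: [0.1, -0.3, -0.8]
grip_width: 0.0352
clock: 30.8
eef_pos: [0.6572, 0.0104, 0.243]
ee_rot: [[-0.992, -0.129, -0.001], [-0.129, 0.992, -0.001], [0.001, -0.0, -1.0]]
wrist_force: [-0.9, 0.5, 0.1]
grip_width: 0.0349
clk 30.8 tcp [0.6572 0.0104 0.243 ] yaw -172.62 zt [-0.001 -0.001 -1.   ] F [-0.87  0.47  0.08] w 0.0349 q [ 0.37  0.88 -0.97  1.43  0.75  1.22  1.01]
wrist steel_mass [([407.3, 95.4], 0.94), ([276.7, 37.6], 0.78)]
wrist steel_mass_tab [([277.6, 86.5], 0.63), ([446.4, 118.4], 0.6), ([277.2, 53.5], 0.17)]
wrist steel_mass_mouth [([390.4, 80.3], 0.57)]
wrist stand_head [([277.6, 31.2], 0.95)]
side steel_mass [([229.1, 159.0], 0.66), ([273.7, 216.9], 0.56), ([276.4, 191.7], 0.54), ([245.7, 140.4], 0.54)]
side steel_mass_tab [([223.6, 156.7], 0.74), ([285.9, 210.9], 0.61), ([240.2, 137.4], 0.51), ([280.9, 176.4], 0.47)]
side steel_mass_mouth [([262.4, 216.3], 0.72), ([248.9, 132.1], 0.65), ([274.2, 198.6], 0.49), ([232.7, 153.4], 0.46)]
side stand_head [([274.3, 210.1], 0.86)]
top steel_mass [([178.4, 256.0], 0.68), ([236.7, 201.0], 0.63), ([283.5, 211.9], 0.54)]
top steel_mass_tab [([156.9, 246.3], 0.67), ([279.5, 198.4], 0.63), ([219.8, 196.4], 0.62), ([367.5, 149.1], 0.6)]
top steel_mass_mouth [([137.2, 234.1], 0.9), ([167.1, 255.3], 0.79), ([285.7, 221.5], 0.61), ([240.9, 211.2], 0.55)]
top stand_head [([285.9, 210.8], 0.74)]
```

View pics/wrist_p.png

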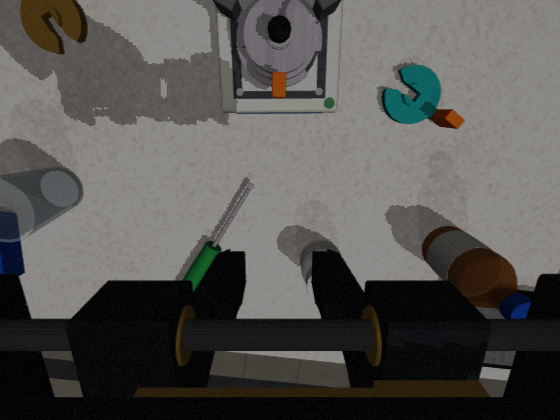

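View pics/z_ps.png

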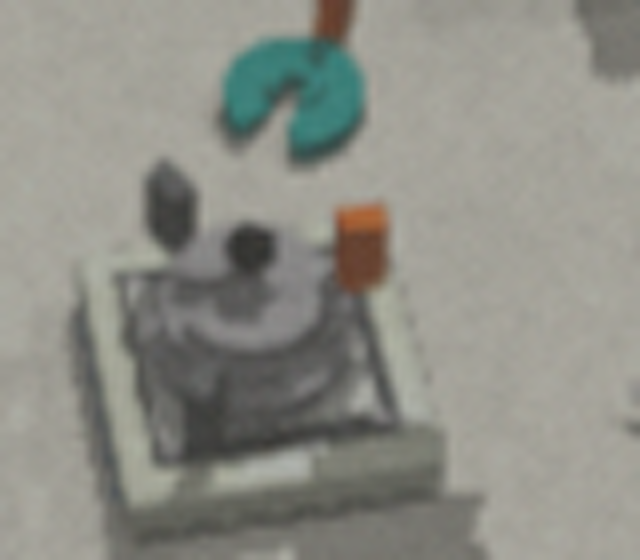

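View pics/top_p.png

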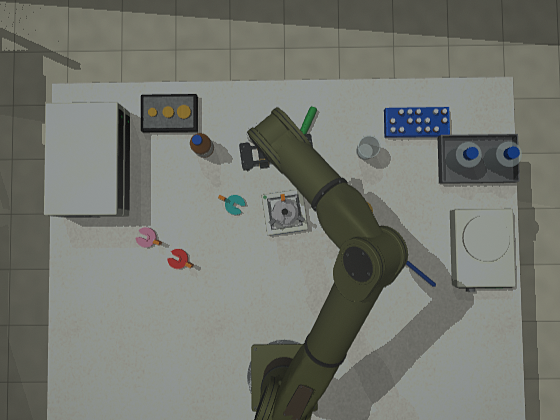

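The wrist view shows the orange tab at (279,85) pointing to the stand's +x, and the side view shows the plate flat on the stack. I'll check the seated height against the pictures before handing in.

```bash
cat > m8.py <<'E'
from h import *
from scipy.spatial import ConvexHull
P=ld('wrist_p');S=ld('side_p');
th=np.radians(7.4);u=np.array([np.cos(th),np.sin(th),0]);v=np.array([-u[1],u[0],0])
c0=np.array([.514,-.0079,0])
for c,xy,n in((P,(279,85),'wrist'),(S,(285,211),'side')):
    h=cv2.cvtColor(c['image'],cv2.COLOR_BGR2HSV);m=((h[...,0]>3)&(h[...,0]<20)&(h[...,1]>120)&(h[...,2]>50)).astype(np.uint8)
    k,l,st,ce=cv2.connectedComponentsWithStats(m);i=min(range(1,k),key=lambda i:np.hypot(*(ce[i]-xy))+(99 if st[i][4]<15 else 0));print(n,'seen',st[i],ce[i].round(1))
    for z in(.064,.068):
        q=np.array([proj(c,c0+u*a+v*b+np.array([0,0,z+d])) for a in(.034,.054) for b in(-.006,.006) for d in(.004,.044)])
        im=np.zeros((420,560),np.uint8);cv2.fillConvexPoly(im,cv2.convexHull(q.round().astype(np.int32)),1);ys,xs=np.nonzero(im)
        print(n,z,xs.min(),ys.min(),np.ptp(xs)+1,np.ptp(ys)+1,xs.mean().round(1),ys.mean().round(1))
E
python3 m8.py; python3 -c "
import cv2
z=cv2.imread('pics/wrist_p.png')[0:120,205:355];cv2.imwrite('pics/z_p.png',cv2.resize(z,None,fx=5,fy=5,interpolation=2))"
```

```text
wrist seen [272  72  14  26 361] [278.5  84.5]
wrist 0.064 272 72 15 28 279.0 85.4
wrist 0.068 272 71 15 28 279.0 84.4
side seen [282 206   6  10  44] [284.6 209.9]
side 0.064 281 205 8 12 284.4 210.3
side 0.068 281 204 8 13 284.4 210.1
```

View pics/z_p.png

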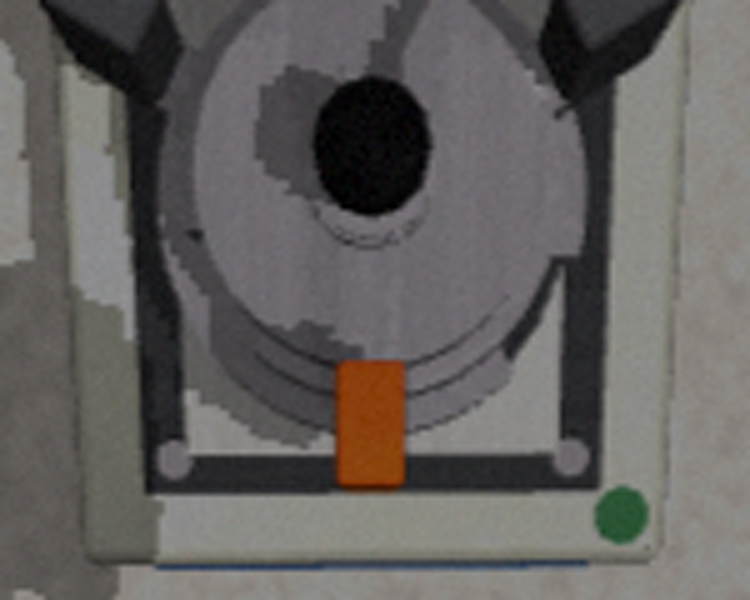

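```bash
python3 -c "
from h import *
print(r.sign_off())"
```

```text
the job is handed in; nothing more can be done
None
```

The steel mass with the orange tab is on the stem, seated on the two grey-tabbed masses with its slot toward the stand's −x. I let go of it and handed the job in at about 31 s of the 61 s allowed.

- **Sliding on:** I gripped it by the tab, turned it about 146° and slid it on level from the stand's +x side. I felt the stem against the slot's end wall at about 2.7 N, backed off 1.8 mm to centre it, then lowered it in steps of 0.5 mm or less.
- **Force on the stand:** the highest vertical reading was +4.3 N, against about −2.4 N while the mass hung free. That is roughly 6.5 N on the stand. Force was only read at the end of each move, so a brief peak in between would not have shown.
- **Seated height:** the tool stopped 63.3–64.6 mm above its pick-up height, which matches the 64 mm seat. Resting on the boss would have been 4 mm higher.
- **Camera checks:** the tab in the last wrist view matches the seated pose within about a pixel. The side view agrees but is too coarse to tell seated from 4 mm high.
- **Slot direction:** the grip was turned 187.4° against a measured stand direction of about 7–8°, so the slot is within about 1° of the stand's −x.
- **Other objects:** I saw none of the bystanders or look-alikes disturbed in the last pictures, though the arm hid some of them from the top camera.
- **A check that disagreed:** a picture fit of the held mass put its underside about 4 mm lower relative to the tool than the pick-up height did. I put that down to camera calibration, and the contact height agreed with the pick-up value.

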